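# Press a stuck pellet out of its die

### The arm

A 7-joint arm with a two-finger parallel gripper is mounted at the origin on the work surface. World frame = base frame: x ahead of the robot, y to its left, z up, the work surface at z = 0. Lengths are in m, angles in rad, forces in N, time in s.
With the tool pointing down it reaches from about 0.4 to 0.925 m from the base axis. Payload 5.6 kg.
Tool frame: the origin (TCP) lies between the finger pads; the fingertips stand 25 mm ahead of it and the grasp point (between the pads) lies 6 mm ahead of it (env.finger_overhang is the distance from the TCP to the fingertips, in m); z points along the fingers, y is the line along which they close (so a half turn about z gives the same grasp; the last joint's range is limited). The gripper opens to 85 mm and grips with 20 to 120 N. Pads are 22 mm wide; open, the fingers measure 114 mm over their backs; the gripper's body (76 mm by 85 mm) begins 54 mm behind the grasp point. The pads swing forward as they close: fully open they stand 13 mm farther back than shut.
Start: joints at [1.08, 0.468, -0.012, 1.603, 0.006, 1.071, -0.056], TCP at [0.281, -0.586, 0.256] pointing down, gripper open.
Joint ranges: [-2.53, 2.53], [-0.31, 2.02], [-1.57, 1.55], [0.28, 2.44], [-1.29, 4.43], [0.15, 1.84], [-2.92, 2.92]. Speed limits (rad/s): [2.57, 2.57, 3.14, 3.14, 3.14, 3.14, 3.14].

### API

Orientations are given as a rotation vector (axis times angle).
In Python, from bench import env gives the robot as it stands.
- The arm moves only by the shell command python3 -m jog 'ROWS'. ROWS is JSON, a list that holds one entry, the list of rows, each a list of 7 numbers: the turn, a rotation vector about the tool's x, y, z normalised to -1 to 1, where 1 is 60 degrees, then the shift along the tool's x, y, z normalised to -1 to 1, where 1 is 250 mm, then the opening, from 0 (shut) to 1 (fully open). In form: [[[wx, wy, wz, tx, ty, tz, claw], ...]]. A call has 1 to 20 rows; each row is the pose to reach, as a shift and turn from the pose commanded when the call began, along the tool's axes at that moment; what a row does not reach only later rows make up. A row lasts 1/10 s, in which the tool goes at most 50 mm and 8.59 degrees, less where a joint would pass 70% of its speed; a pose out of reach is approached as far as the arm can. A call with a number of a shift or a turn outside -1 to 1 is refused whole. A call with a gripper value outside its range is refused whole. The fingers move at their own pace and stop on an object; the grip force is fixed at half the most. Time passes only in rows, so rows that repeat a pose let the fingers close. It gives the time, the measured TCP pose, the force, the opening and the grip force at its end, in the units of the state.
- env.get_obs(): the state, without advancing time (a new reading comes with each control period).
- env.get_image(name): name is "side" or "top" or "wrist"; returns a dict with "pixels" (384x512x3 uint8, red, green, blue), "depth" (384x512 float32, m along the optical axis (not along the pixel's ray), 0 where there is no reading), "vfov" (degrees; the focal length in pixels is half the picture's height over the tangent of half this angle, whatever the lens; pixels are square), "cx", "cy" (the principal point, pixels), "extrinsics" (4x4, takes a point from camera to world coordinates); the wrist camera has in their place "mount" (4x4, takes a point from camera to tool coordinates, whose origin is the TCP and whose axes are the flange's). Camera axes: x right, y down, z forward; pixel columns grow to the right and rows downward; lengths in m; the calibration is good to about 2 mm. A picture is of the moment at which its call begins: read the wrist's pose just before it.
- env.hand_in(): hands the job in; it is judged then, once.
The state is a dict: "time": time; "joint_pos": joint angles; "joint_velocities": joint speeds; "effort": joint torques, N m; "tool_pos": TCP position; "ee_rot": TCP orientation; "wrist_force": force on the tool from outside, world axes, zero at the start; "moment": the same for the moment, N m; "grip_width": finger opening in m; "grasp_force": force on a finger pad.
Only numpy, scipy, OpenCV 4.12 (cv2) and the standard library are available. Lean on these libraries where they do the work, as an engineer would, in place of code of your own. Each camera call takes 0.05 s, during which the arm holds its last target. There are 200 camera calls.

### The job

A pressed pellet is stuck in the steel die on the ejection stand. Take the push rod with the square handle from the rack, feel it gently into the hole of the round guide bush on top of the die and press the pellet out below into the white dish, until the rod's collar sits on the guide bush; leave the rod standing there, let go, never force the rod against the bush, and leave the other things where they are.

Things in the scene. Friction and masses are not known exactly. Their poses are not given: they have to be found in the camera images.
- stand: White ejection stand, fixed: base 90 x 110 x 6 mm, a 35 mm high cheek at each y end, two aluminium bars on them carrying a square steel die 50 x 50 mm (43 to 71 mm above the bench, vertical bore 26 mm in diameter on the stand's centre line), and on top a round steel guide bush 40 mm in diameter, 12 mm thick, top face 83 mm above the bench. Origin: centre of the base's underside; z up.
- pellet_center (a point): Centre of the pellet: white ceramic disc, 24.8 mm in diameter, 14 mm tall, about 45 g, lying flat in the die's bore, top about 16 mm below the guide bush's top face. Spring-loaded balls in the bore wall hold it: pushing it past them takes roughly 5 to 13 N, most at first, over some 15 mm, then it falls free.
- rod: Push rod, loose, about 120 g, upright in the rack. From its tip (origin; z up along the rod): nose 2 mm long tapering from 10.2 to 11 mm diameter, steel shank 11 mm in diameter up to 46 mm, round collar 24 mm in diameter from 46 to 52 mm, square aluminium handle 18 x 18 mm from 52 to 107 mm, faces square to the rod's x and y.
- rod_grip (a point): Centre of the rod's handle where it is best held, on the rod's axis 85 mm above the tip and 33 mm above the collar's top.
- rod_tip (a point): Centre of the rod's lower tip face.
- rod_collar (a point): Point on the rod's axis at the underside of its collar, 46 mm above the tip. It is level with the guide bush's top face when the rod is fully home.
- rack: White plastic block, fixed, 45 x 135 x 55 mm tall, with two vertical 15 mm through holes on its long (y) axis, 42.5 mm either side of its centre. The push rod hangs in one by its collar (tip 9 mm above the bench), a short plunger in the other. Origin: centre of the underside.
- plunger_center (a point): Half-way up the short plunger (a bystander): round steel knob 28 mm in diameter, 28 mm tall, with a 22 mm long stub below in the other rack hole; too short for this work.
- jar: Bystander: small glass jar with white cap, 42 mm in diameter, 60 mm tall. Origin: centre of the underside.
- mortar: Bystander: white ceramic mortar bowl, 84 mm in diameter, 45 mm tall. Origin: centre of the underside.
- spatula: Bystander: steel lab spoon, 150 mm long, lying on the bench along its x axis.
- dish (a point): Centre of the floor of the square white dish on the stand's base, below the die, 10 mm above the bench: 48 mm wide outside, 40 mm inside, rim 22 mm above the bench.
- guide_top (a point): Point on the stand's centre line at the level of the guide bush's top face. The bush has a vertical 13 mm through hole in its middle, but was clamped by eye: bush and hole sit 4 mm off this point, in a horizontal direction that differs each time and that no pose shows. The bush stays put under load.
There are look-alikes about, which are no part of the job. What is meant by the rod is not green, and is the larger of those in its own colour. There is more than one size of the stand; the job needs the smaller.

How it is judged:
By the outcome, as a careful person would: the job done as asked, in the order asked, and still so for the second after the job is handed in, with the robot touching nothing.
It also fails if it takes over 64 s, if anything falls off the work surface, if the arm or the gripper's body presses on something with over 40 N, if the wrist force passes 120 N, or if a joint passes its speed limit or range.

## Working session

There is one attempt and no reset: what is moved stays moved. The work goes in short steps, Python scripts to look and compute and a shell command to move; the robot and the scene stay as the last step left them, time stands still between calls to the robot, and variables do not carry over. Pictures are saved under pics/ and viewed, at most 10 in all, crops included, and the job is handed in when it is done.

```bash
ls; mkdir -p pics
cat > h.py <<'E'
import numpy as np, cv2
from scipy.spatial.transform import Rotation as R
from bench import env
def cam(n):
    o=env.get_obs(); im=env.get_image(n)
    f=im["pixels"].shape[0]/2/np.tan(np.radians(im["vfov"])/2)
    if n=="wrist":
        T=np.eye(4);T[:3,:3]=R.from_rotvec(o["ee_rot"]).as_matrix();T[:3,3]=o["tool_pos"];E=T@im["mount"]
    else: E=np.array(im["extrinsics"])
    return dict(p=im["pixels"],d=im["depth"],f=f,cx=im["cx"],cy=im["cy"],E=E)
def ray(c,u,v,z):
    d=c["E"][:3,:3]@np.array([(u-c["cx"])/c["f"],(v-c["cy"])/c["f"],1]);o=c["E"][:3,3]
    return o+d*(z-o[2])/d[2]
def pts(c):
    v,u=np.mgrid[0:c["d"].shape[0],0:c["d"].shape[1]];d=c["d"]
    P=np.stack([(u-c["cx"])/c["f"]*d,(v-c["cy"])/c["f"]*d,d],-1)
    P=P@c["E"][:3,:3].T+c["E"][:3,3]; P[d==0]=np.nan
    return P
def save(n,p): cv2.imwrite("pics/"+n,cv2.cvtColor(p,cv2.COLOR_RGB2BGR))
E
python3 - <<'E'
from h import *
for n in ("top","side"):
    c=cam(n); np.savez(n+".npz",**c); save(n+".png",c["p"]); print(n,c["E"].round(3).tolist(),c["f"])
o=env.get_obs(); print(o)
E
```

```text
pics
top [[0.021, -0.981, 0.192, 0.452], [-1.0, -0.025, -0.015, 0.057], [0.019, -0.191, -0.981, 0.873], [0.0, 0.0, 0.0, 1.0]] 387.458342505355
side [[-0.99, -0.078, 0.119, 0.495], [-0.142, 0.548, -0.824, 0.677], [-0.001, -0.833, -0.554, 0.531], [0.0, 0.0, 0.0, 1.0]] 393.02524850229344
{'time': 0.1, 'joint_pos': array([ 1.0799994 ,  0.46831203, -0.01156014,  1.60351269,  0.00599649,
        1.07140719, -0.05628528]), 'joint_velocities': array([ 6.57927549e-04, -2.75057030e-03,  6.12897299e-05, -2.69668021e-03,
        4.78597679e-04,  1.38948077e-04,  5.53034376e-04]), 'effort': array([ 7.92192113e-04, -5.33522165e+01,  2.14576477e-02, -2.51967376e+01,
        1.14519725e-02,  4.24910802e-03, -1.40797360e-05]), 'tool_pos': array([ 0.28116214, -0.58554078,  0.25542646]), 'ee_rot': array([-3.06171476e+00, -6.97058411e-01,  7.59468386e-04]), 'wrist_force': array([-0.59548322, -0.32440811,  1.25381333]), 'moment': array([ 0.02385725,  0.00085061, -0.03606096]), 'grasp_force': 0.0, 'grip_width': 0.0853739628668203}
```

View pics/top.png

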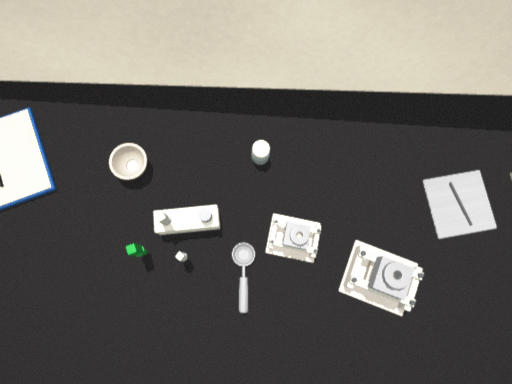

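View pics/side.png

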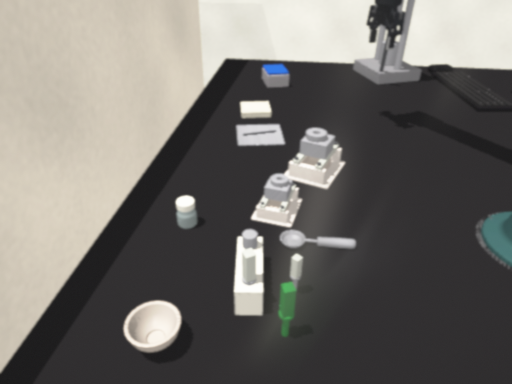

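Top view: candidates for the rod are the aluminium-handled one in the rack at (164,217), the small aluminium one at (181,256) and the green one at (138,250). The one in the rack fits, being not green and the larger of its colour. Stands: small at (294,237), large at (383,277); the job needs the small one. Next I enlarge and measure.

```bash
python3 - <<'E'
from h import *
for n in("top","side"):
    c=dict(np.load(n+".npz")); P=pts(c)
    a,b=((115,190,330,290),(220,160,350,350))[n=="side"][:2],0
    x0,y0,x1,y1=((115,190,335,310) if n=="top" else (220,160,350,350))
    k=cv2.resize(c["p"][y0:y1,x0:x1],None,fx=3,fy=3,interpolation=2); save(n+"_crop.png",k)
    pk={"top":[(164,217),(206,214),(187,222),(181,256),(138,250),(299,236),(384,277),(396,276)],"side":[(249,255),(280,180),(250,238)]}[n]
    for u,v in pk: print(n,u,v,P[v,u].round(3))
    if n=="top":
        for nm,lo,hi,box in (("rodtop",.095,.13,(150,200,180,235)),("plung",.07,.10,(190,200,222,232)),("racktop",.045,.06,(145,195,225,240)),("bush",.077,.09,(265,210,325,265)),("die",.062,.076,(265,210,325,265)),("bars/cheeks",.03,.05,(260,205,330,270)),("base",.003,.012,(260,205,330,270)),("smallrod",.03,.12,(170,245,192,268)),("green",.03,.2,(120,238,150,262))):
            m=np.zeros(P.shape[:2],bool);m[box[1]:box[3],box[0]:box[2]]=1
            m&=(P[...,2]>lo)&(P[...,2]<hi)&(c["p"].max(-1)>60)
            q=P[m]
            if len(q)<5: print(nm,len(q));continue
            r=cv2.minAreaRect((q[:,:2]*1000).astype(np.float32)); print(nm,len(q),q.mean(0).round(4),np.median(q[:,2]).round(4),np.round(r[0],1),np.round(r[1],1),round(r[2],1))
E
python3 -c "
import cv2,numpy as np
a=cv2.imread('pics/top_crop.png');cv2.imwrite('pics/crop.png',a)"
```

```text
top 164 217 [0.559 0.218 0.117]
top 206 214 [0.572 0.14  0.082]
top 187 222 [0.558 0.182 0.053]
top 181 256 [0.485 0.186 0.083]
top 138 250 [0.495 0.271 0.092]
top 299 236 [ 0.533 -0.055  0.065]
top 384 277 [ 0.452 -0.215  0.108]
top 396 276 [nan nan nan]
rodtop 107 [0.5612 0.2263 0.1128] 0.1146 [562.1 227.4] [18.2 17.7] 32.4
plung 145 [0.5718 0.1431 0.0817] 0.0822 [571.8 143.2] [25.3 27. ] 3.2
racktop 1053 [0.5657 0.1841 0.0544] 0.0545 [567.6 185.7] [ 45.4 135.1] 7.0
bush 265 [ 0.5348 -0.0521  0.0823] 0.0824 [534.6 -52.3] [39.  37.1] 2.9
die 325 [ 0.5363 -0.0442  0.07  ] 0.0704 [536.5 -48.7] [50.2 50.2] 79.3
bars/cheeks 521 [ 0.5338 -0.047   0.0398] 0.0414 [536.5 -48.9] [104.1  69.5] 79.4
base 765 [ 0.5307 -0.0427  0.0057] 0.0056 [537.4 -48.6] [110.1  92.4] 78.7
smallrod 81 [0.4866 0.188  0.0693] 0.0791 [487.3 189.2] [15.5 14.8] 54.4
green 188 [0.4966 0.2775 0.0879] 0.0982 [496.9 279.4] [21.1 19.6] 17.6
side 249 255 [0.559 0.232 0.117]
side 280 180 [ 0.532 -0.044  0.085]
side 250 238 [0.569 0.154 0.084]
```

View pics/crop.png

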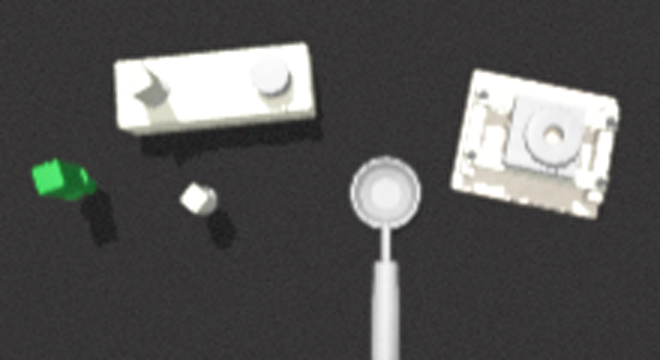

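The crop confirms it: at top-view pixel (164,217), the square-handled aluminium rod hangs in the rack beside the round plunger at (206,214). The loose small one at (181,256) and the green one are the look-alikes. The bush hole in the small stand is near (300,234).

```bash
cat >> h.py <<'E'
def plan(x,y,z,yaw=None):
    "normalised shift/turn from the current TCP; yaw = wanted direction of the closing axis, deg (mod 180)"
    o=env.get_obs();M=R.from_rotvec(o["ee_rot"]).as_matrix()
    s=M.T@(np.array([x,y,z])-o["tool_pos"])/.25
    Y=M[:,1];cur=np.degrees(np.arctan2(Y[1],Y[0]));dz=0 if yaw is None else -((yaw-cur+90)%180-90)
    # levelled target: z straight down
    a=np.radians(cur-dz);ty=np.array([np.cos(a),np.sin(a),0]);tz=np.array([0,0,-1.]);T=np.stack([np.cross(ty,tz),ty,tz],1)
    w=np.degrees(R.from_matrix(M.T@T).as_rotvec())/60
    print("tcp",o["tool_pos"].round(4),"yaw",cur.round(2),"turn",w.round(4),"shift",s.round(4),"F",o["wrist_force"].round(2),"w",round(o["grip_width"],4),"grip",round(o["grasp_force"],1),"t",round(o["time"],2),"q7",o["joint_pos"][6].round(2))
E
python3 -c "
from h import *
plan(.562,.228,.25,122);c=env.get_image('wrist');print(c['mount'].round(3),c['vfov'])"
A='[0,0,0,1,-1,0,1]'
python3 -m jog '[[[0,0,0,1,-1,0,1],[0,0,0,1,-1,0,1],[0,0,0,1,-1,0,1],[0,0,0,1,-1,0,1],[0,0,0,1,-1,0,1],[0,0,0,1,-1,0,1],[0,0,0,1,-1,0,1],[0,0,0,1,-1,0,1]]]'
python3 -m jog '[[[0,0,0,1,-1,0,1],[0,0,0,1,-1,0,1],[0,0,0,1,-1,0,1],[0,0,0,1,-1,0,1],[0,0,0,1,-1,0,1],[0,0,0,1,-1,0,1],[0,0,0,1,-1,0,1],[0,0,0,1,-1,0,1]]]'
python3 -c "
from h import *
plan(.562,.228,.25,122)"
```

```text
tcp [ 0.2812 -0.5855  0.2554] yaw -64.35 turn [-0.0015  0.     -0.1058] shift [ 2.4214 -2.4471  0.0253] F [-0.6  -0.32  1.25] w 0.0854 grip 0.0 t 0.1 q7 -0.06
[[-0.    -0.955 -0.297  0.076]
 [ 1.     0.    -0.002  0.   ]
 [ 0.002 -0.297  0.955 -0.118]
 [ 0.     0.     0.     1.   ]] 61.14538724201314
time: 0.95
tool_pos: [0.4006, -0.246, 0.2564]
ee_rot: [-3.058, -0.712, -0.002]
wrist_force: [-0.2, 0.3, -0.2]
grip_width: 0.0853
grasp_force: 0.0
time: 1.75
tool_pos: [0.5167, 0.0879, 0.2564]
ee_rot: [-3.057, -0.71, -0.003]
wrist_force: [-0.1, -0.4, -0.3]
grip_width: 0.0854
grasp_force: 0.0
tcp [0.5167 0.0879 0.2564] yaw -63.83 turn [-0.0027 -0.0028 -0.0972] shift [ 0.4098 -0.4228  0.0281] F [-0.05 -0.39 -0.3 ] w 0.0854 grip 0.0 t 1.75 q7 -1.47
```

```bash
python3 -m jog '[[[0,0,-0.097,0.41,-0.42,0.03,1],[0,0,-0.097,0.41,-0.42,0.03,1],[0,0,-0.097,0.41,-0.42,0.03,1],[0,0,-0.097,0.41,-0.42,0.03,0.7],[0,0,-0.097,0.41,-0.42,0.03,0.7],[0,0,-0.097,0.41,-0.42,0.03,0.7]]]'
python3 - <<'E'
from h import *
c=cam("wrist");np.savez("w1.npz",**c);save("w1.png",c["p"]);P=pts(c)
m=(P[...,2]>.108)&(P[...,2]<.125)&(np.hypot(P[...,0]-.562,P[...,1]-.228)<.03)
q=P[m];print(len(q));r=cv2.minAreaRect((q[:,:2]*1000).astype(np.float32));print(r,np.median(q,0))
plan(.562,.228,.1,122)
E
```

```text
time: 2.35
tool_pos: [0.5627, 0.2182, 0.2483]
ee_rot: [3.023, 0.849, -0.002]
wrist_force: [0.4, -0.4, -0.7]
grip_width: 0.0597
grasp_force: 0.0
514
((561.2221069335938, 227.9434051513672), (17.78896713256836, 17.65934181213379), 32.87908935546875) [0.56216574 0.22823155 0.11628357]
tcp [0.5628 0.218  0.2486] yaw -58.67 turn [ 0.001   0.001  -0.0112] shift [ 0.0185 -0.0365  0.5942] F [ 0.62 -0.71  0.51] w 0.0594 grip 0.0 t 2.4 q7 -1.63
```

View pics/w1.png

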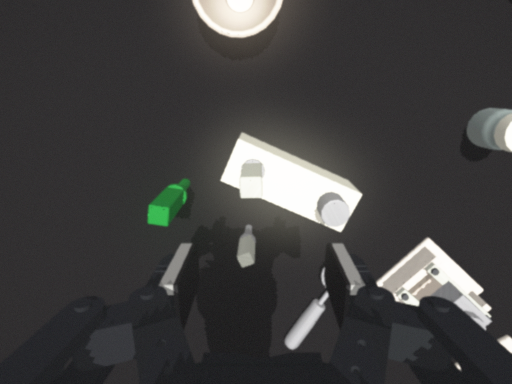

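Wrist view: the square rod handle at (251,178) and the plunger at (333,210) in the rack; the small rod at (247,248) and green one at (168,203) are clear of the finger path. Aligning and descending.

```bash
python3 -m jog '[[[0,0,-0.026,0.018,-0.036,0.1,0.6],[0,0,-0.026,0.018,-0.036,0.2,0.6],[0,0,-0.026,0.018,-0.036,0.4,0.6],[0,0,-0.026,0.018,-0.036,0.5,0.6],[0,0,-0.026,0.018,-0.036,0.594,0.6],[0,0,-0.026,0.018,-0.036,0.594,0.6],[0,0,-0.026,0.018,-0.036,0.594,0.6]]]'
python3 -c "
from h import *
plan(.562,.228,.1,122.9)"
```

```text
time: 3.1
tool_pos: [0.5622, 0.2291, 0.1008]
ee_rot: [3.012, 0.891, 0.0]
wrist_force: [0.5, 0.2, 0.5]
grip_width: 0.0511
grasp_force: 0.0
tcp [0.5622 0.2291 0.1008] yaw -57.06 turn [0.0004 0.0001 0.0007] shift [-0.0031  0.0034  0.0033] F [0.51 0.22 0.52] w 0.0511 grip 0.0 t 3.1 q7 -1.71
```

```bash
python3 -m jog '[[[0,0,0,0,0.003,0.003,0.2],[0,0,0,0,0.003,0.003,0],[0,0,0,0,0.003,0.003,0],[0,0,0,0,0.003,0.003,0],[0,0,0,0,0.003,0.003,0],[0,0,0,0,0.003,0.003,0],[0,0,0,0,0.003,0.003,0],[0,0,0,0,0.003,0.003,0]]]'
python3 -m jog '[[[0,0,0,0,0,-0.02,0],[0,0,0,0,0,-0.08,0],[0,0,0,0,0,-0.16,0],[0,0,0,0,0,-0.28,0],[0,0,0,0,0,-0.4,0],[0,0,0,0,0,-0.52,0],[0,0,0,0,0,-0.6,0],[0,0,0,0,0,-0.6,0]]]'
python3 -c "
from h import *
plan(.5346,-.0523,.25)
c=cam('side');save('s2.png',c['p'])
P=pts(c);o=env.get_obs();q=P[(np.hypot(P[...,0]-o['tool_pos'][0],P[...,1]-o['tool_pos'][1])<.02)&(P[...,2]>.1)&(P[...,2]<.26)]
print(np.histogram(q[:,2],12) if len(q) else 'none')
k=c['p'][120:340,150:400];save('s2c.png',cv2.resize(k,None,fx=2.5,fy=2.5))
"
```

```text
time: 3.9
tool_pos: [0.5631, 0.2297, 0.1011]
ee_rot: [3.012, 0.893, 0.004]
wrist_force: [0.3, -1.2, 6.4]
grip_width: 0.0171
grasp_force: 58.5
time: 4.7
tool_pos: [0.5634, 0.2308, 0.2538]
ee_rot: [-3.011, -0.893, -0.011]
wrist_force: [0.3, 0.9, -1.3]
grip_width: 0.0167
grasp_force: 59.0
tcp [0.5634 0.2308 0.2538] yaw -56.95 turn [ 0.0012 -0.0063  0.    ] shift [-0.7142  0.8863  0.0115] F [ 0.32  0.9  -1.31] w 0.0167 grip 59.0 t 4.7 q7 -1.63
(array([29, 33, 35, 38, 35, 25, 97, 50, 51, 75, 72, 79]), array([0.16195506, 0.17012078, 0.1782865 , 0.18645222, 0.19461794,
       0.20278366, 0.21094938, 0.21911511, 0.22728083, 0.23544655,
       0.24361227, 0.25177799, 0.25994371]))
```

View pics/s2c.png

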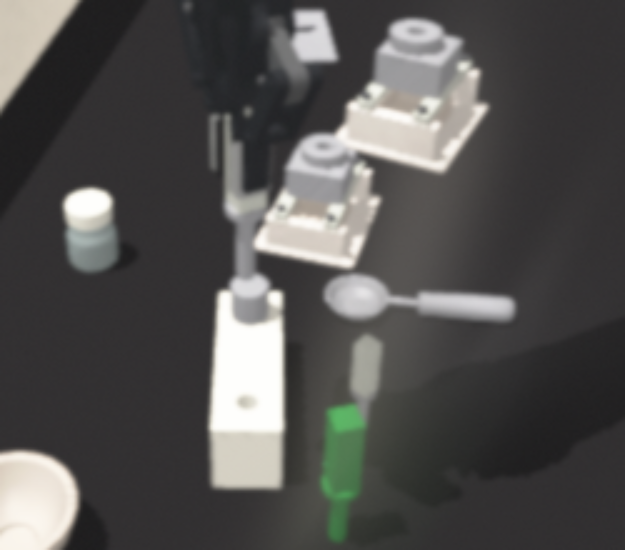

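The rod hangs straight from the gripper and its rack hole is empty; the small stand is at (320,200) in this crop. Carrying the rod above the stand.

```bash
python3 -m jog '[[[0,0,0,-0.05,0.06,0,0],[0,0,0,-0.15,0.18,0,0],[0,0,0,-0.27,0.34,0,0],[0,0,0,-0.4,0.5,0,0],[0,0,0,-0.53,0.66,0,0],[0,0,0,-0.64,0.8,0,0],[0,-0.006,0,-0.7,0.87,0.01,0],[0,-0.006,0,-0.714,0.886,0.01,0],[0,-0.006,0,-0.714,0.886,0.01,0],[0,-0.006,0,-0.714,0.886,0.01,0]]]'
python3 - <<'E'
from h import *
plan(.5346,-.0523,.25)
c=cam("wrist");np.savez("w2.npz",**c)
g=cam("side");np.savez("s3.npz",**g)
def pr(c,p):
    q=c["E"][:3,:3].T@(np.array(p)-c["E"][:3,3]);return q[:2]/q[2]*c["f"]+[c["cx"],c["cy"]]
print(pr(c,[.5346,-.0523,.083]))
o=env.get_obs();print(pr(c,o["tool_pos"]-[0,0,.091]))
save("w2.png",c["p"])
E
```

```text
time: 5.75
tool_pos: [0.5331, -0.0514, 0.2466]
ee_rot: [3.011, 0.897, -0.01]
wrist_force: [0.6, 0.3, -1.0]
grip_width: 0.0173
grasp_force: 59.0
tcp [ 0.5331 -0.0514  0.2466] yaw -56.83 turn [-0.0014  0.006   0.    ] shift [ 0.0031  0.0062 -0.0138] F [ 0.64  0.26 -1.01] w 0.0173 grip 59.0 t 5.75 q7 -1.1
[263.76810955 179.44355009]
[261.8441829  208.03138038]
```

View pics/w2.png

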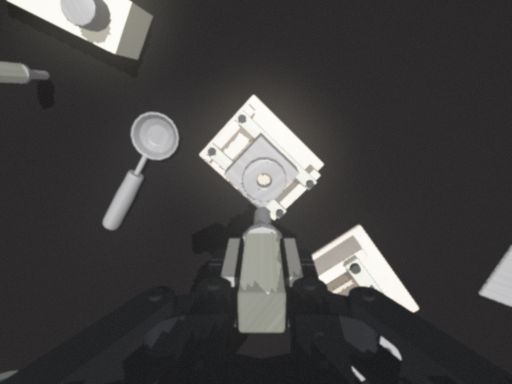

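The wrist view shows the small stand with the bush hole at about (264,180) and the rod's tip at about (262,210), standing clear above it. Measuring the hole and tip.

Run:
```python
from h import *
c=dict(np.load("w2.npz"));P=pts(c);p=c["p"];g=cv2.cvtColor(p,cv2.COLOR_RGB2GRAY)
print(g[168:194:2,250:282:2])
z=P[...,2];v,u=np.mgrid[0:384,0:512]
near=np.hypot(u-264,v-180)<30
m=near&(z>.079)&(z<.088);q=P[m];e=cv2.minEnclosingCircle((q[:,:2]*1000).astype(np.float32));print("bush",len(q),np.median(z[m]),e)
h=(np.hypot(u-264,v-180)<11)&(z<.079);q=P[h];print("hole",h.sum(),u[h].mean(),v[h].mean(),ray(c,u[h].mean(),v[h].mean(),.083),np.median(z[h]))
for T in(3.,):
    hull=cv2.convexHull(np.argwhere(m)[:,::-1].astype(np.int32));el=cv2.fitEllipse(hull);print("ell",el,ray(c,*el[0],.083))
# die square and base for the stand centre
for a,b in((.066,.075),(.003,.009)):
    d=(np.hypot(u-262,v-165)<75)&(z>a)&(z<b)&(p.max(-1)>60);r=cv2.minAreaRect((P[d][:,:2]*1000).astype(np.float32));print(r)
# rod shank seen
o=dict(np.load("s3.npz"));Q=pts(o)
for C,n in((P,"wrist"),(Q,"side")):
  for zz in (.158,.163,.168,.175,.185,.195):
    k=(abs(C[...,2]-zz)<.003)&(np.hypot(C[...,0]-.5331,C[...,1]+.0514)<.015);q=C[k]
    if len(q)>3: print(n,zz,len(q),q.mean(0).round(4),(q.max(0)-q.min(0)).round(4))
print(g[200:230:2,248:278:2])
```

```text
[[216 217 213 206 206 209 208 207 204 205 204 204 205 205 205 202]
 [216 210 207 207 206 207 203 203 204 202 202 205 202 202 204 204]
 [206 206 206 208 206 202 195 192 193 200 202 202 202 202 203 203]
 [205 207 205 202 200 209 170 185 173 176 196 201 200 203 204 205]
 [207 206 203 199 208 236 232 237 232 195 176 199 202 204 205 208]
 [205 203 203 194 232 239 238 238 239 234 174 191 205 206 209 206]
 [201 202 201 181 223 238 238 238 238 235 166 187 208 207 205 203]
 [203 201 199 181 178 233 237 239 233 223 145 195 206 203 202 199]
 [201 201 204 197 147 161 200 207 162 141 157 202 204 201 201 203]
 [203 202 203 202 195 159 141 143 144 163 198 204 200 202 202 202]
 [200 200 201 201 196 210 215 217 213 207 202 199 200 202 205 207]
 [199 201 200 204 198 206 213 211 206 202 199 202 203 206 206 205]
 [198 201 204 204 209 207 205 203 199 200 202 205 208 205 205 197]]
bush 1324 0.08329667112735098 ((533.9328002929688, -52.738677978515625), 19.963035583496094)
hole 140 263.84285714285716 179.7357142857143 [ 0.53441026 -0.05250463  0.083     ] 0.06738497896134604
ell ((263.8289794921875, 179.29
[... 1258 characters left out ...]
3 243]
 [ 60  59  56  59  79 128 135 137 137 157 227 239 241 241 240]
 [ 56  59  55  65 110 126 136 137 134 132 146 222 239 240 185]
 [ 56  56  59  78 119 126 135 137 134 133 130 195 236 235 144]
 [ 56  52  57  84 118 127 134 136 135 132 130 209 244 232 142]
 [ 53  53  56  91 120 127 134 136 135 131 127 188 247 243 181]
 [ 52  52  57  92 121 126 132 134 133 131 126 130 229 242 147]
 [ 51  50  57  97 117 112 117 129 134 130 125 112  85 125  67]
 [ 51  51  53  96 108 110 111 116 120 131 121  98  62  62  63]
 [ 52  52  60 102 109 123 123 132 128 126 113 102  62  54  57]
 [ 53  85 114 125 132 132 132 155 146 140 136 129 115  75  52]
 [ 89 126 142 158 180 200 209 209 210 197 178 157 142 122  74]]
```

```bash
python3 -m jog '[[[0,0.006,0,-0.043,0.005,0.05,0],[0,0.006,0,-0.043,0.005,0.13,0],[0,0.006,0,-0.043,0.005,0.2,0],[0,0.006,0,-0.043,0.005,0.25,0],[0,0.006,0,-0.043,0.005,0.25,0],[0,0.006,0,-0.043,0.005,0.25,0]]]'
python3 - <<'E'
from h import *
plan(.525,-.0583,.184)
c=cam("wrist");np.savez("w3.npz",**c)
k=c["p"][130:290,180:350];save("w3.png",cv2.resize(k,None,fx=3.5,fy=3.5,interpolation=cv2.INTER_CUBIC))
E
```

```text
time: 6.45
tool_pos: [0.525, -0.0597, 0.1849]
ee_rot: [-3.011, -0.895, -0.0]
wrist_force: [0.1, -0.3, -1.0]
grip_width: 0.0174
grasp_force: 59.0
tcp [ 0.525  -0.0597  0.1849] yaw -56.9 turn [-0.0001 -0.0003 -0.    ] shift [ 0.0032 -0.0047  0.0034] F [ 0.1  -0.28 -0.97] w 0.0174 grip 59.0 t 6.45 q7 -1.11
```

View pics/w3.png

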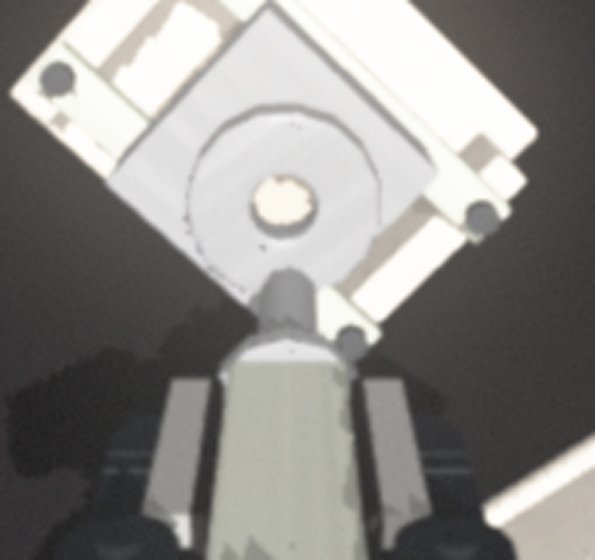

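The crop shows the hole at crop (284,205), i.e. image (261.1,188.6), and the tip's near edge at (288,266), so tip centre is at image (262.4,213).

Run:
```python
from h import *
c=dict(np.load("w3.npz"));P=pts(c);z=P[...,2];v,u=np.mgrid[0:384,0:512]
h=(np.hypot(u-261,v-188.6)<11.5)&(z<.079)&(z>0);uu,vv=u[h].mean(),v[h].mean()
m=(np.hypot(u-261,v-188)<31)&(z>.079)&(z<.0875);q=(P[m][:,:2]*1000).astype(np.float32);print("bush",cv2.minEnclosingCircle(q),np.median(z[m]))
cc,_=cv2.findContours(h.astype(np.uint8),0,1);print("hole",h.sum(),uu,vv,cv2.fitEllipse(max(cc,key=len)))
o=env.get_obs();M=R.from_rotvec(o["ee_rot"]).as_matrix();tz=o["tool_pos"][2]-.091
H=ray(c,261.1,188.6,.083);H2=ray(c,uu,vv,.083);T=ray(c,262.4,213.,tz);print(H,H2,T)
# tip from depth: shank points fitted to circle of r 5.5
k=(z>tz+.003)&(z<tz+.02)&(np.hypot(P[...,0]-T[0],P[...,1]-T[1])<.012);q=P[k]
from scipy.optimize import least_squares
r=least_squares(lambda s:np.hypot(q[:,0]-s[0],q[:,1]-s[1])-.0055,T[:2],loss="soft_l1",f_scale=.001);print("shank fit",k.sum(),r.x)
for t in(T[:2],r.x):print((M.T@np.r_[H2[:2]-t,0])/.25)
```

```text
bush ((534.2937622070312, -52.84404754638672), 19.798484802246094) 0.08330517547324384
hole 226 260.5840707964602 187.8495575221239 ((260.59490966796875, 187.83030700683594), (15.24767017364502, 17.00910186767578), 88.85016632080078)
[ 0.53433295 -0.05308221  0.083     ] [ 0.53459613 -0.05247684  0.083     ] [ 0.52300355 -0.061561    0.09423397]
shank fit 147 [ 0.52246693 -0.06156287]
[ 5.86870846e-02 -5.13611166e-03  5.28323624e-05]
[ 6.04896796e-02 -3.97074206e-03  5.52446218e-05]
```

```bash
python3 -m jog '[[[0,0,0,0.02,-0.002,0,0],[0,0,0,0.045,-0.004,0.01,0],[0,0,0,0.0585,-0.005,0.03,0],[0,0,0,0.0585,-0.005,0.036,0],[0,0,0,0.0585,-0.005,0.036,0],[0,0,0,0.0585,-0.005,0.036,0]]]'
python3 - <<'E'
from h import *
plan(.5376,-.0508,.184)
c=cam("wrist");k=c["p"][130:290,180:350];save("w4.png",cv2.resize(k,None,fx=3.5,fy=3.5,interpolation=cv2.INTER_CUBIC))
E
python3 -m jog '[[[0,0,0,0,0,0.004,0],[0,0,0,0,0,0.008,0],[0,0,0,0,0,0.01,0],[0,0,0,0,0,0.012,0],[0,0,0,0,0,0.012,0]]]'
```

```text
time: 7.1
tool_pos: [0.536, -0.0516, 0.1754]
ee_rot: [-3.012, -0.893, 0.001]
wrist_force: [-0.1, -0.1, -1.6]
grip_width: 0.0171
grasp_force: 59.0
tcp [ 0.536  -0.0516  0.1754] yaw -56.98 turn [-0.0002  0.0005  0.    ] shift [ 0.0071  0.001  -0.0344] F [-0.13 -0.15 -1.58] w 0.0171 grip 59.0 t 7.1 q7 -1.14
time: 7.65
tool_pos: [0.5361, -0.0515, 0.1725]
ee_rot: [-3.012, -0.893, 0.0]
wrist_force: [0.8, 0.0, -0.8]
grip_width: 0.0174
grasp_force: 59.0
```

View pics/w4.png

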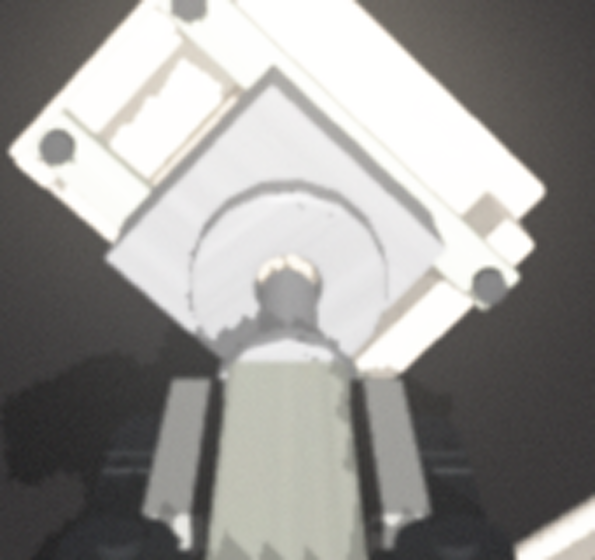

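The tip is over the hole, about 1 mm short in tool +x: tip at crop (289,290), hole at (288,283). Correcting while descending gently.

```bash
python3 -m jog '[[[0,0,0,0.003,0,0,0],[0,0,0,0.003,0,0.003,0],[0,0,0,0.003,0,0.006,0],[0,0,0,0.003,0,0.008,0],[0,0,0,0.003,0,0.008,0]]]'
python3 -c "
from h import *
plan(.536,-.0516,.1);print(env.get_obs()['moment'].round(3))"
```

```text
time: 8.15
tool_pos: [0.5367, -0.0511, 0.1705]
ee_rot: [-3.012, -0.893, 0.0]
wrist_force: [0.6, 0.0, -1.5]
grip_width: 0.0173
grasp_force: 59.0
tcp [ 0.5367 -0.0511  0.1705] yaw -56.97 turn [-0.0001  0.0002  0.    ] shift [-0.0035  0.0003  0.2819] F [ 0.55  0.01 -1.5 ] w 0.0173 grip 59.0 t 8.15 q7 -1.14
[-0.021 -0.04  -0.07 ]
```

```bash
python3 -m jog '[[[0,0,0,0,0,0.006,0],[0,0,0,0,0,0.012,0],[0,0,0,0,0,0.018,0],[0,0,0,0,0,0.024,0],[0,0,0,0,0,0.024,0]]]'
python3 -c "
from h import *
plan(.536,-.0516,.1);print(env.get_obs()['moment'].round(3))"
```

```text
time: 8.65
tool_pos: [0.5366, -0.051, 0.1643]
ee_rot: [-3.012, -0.893, 0.001]
wrist_force: [-0.3, 0.6, -1.6]
grip_width: 0.0175
grasp_force: 59.0
tcp [ 0.5366 -0.051   0.1643] yaw -56.96 turn [-0.0003  0.0004  0.    ] shift [-0.0033  0.0007  0.2571] F [-0.28  0.56 -1.56] w 0.0175 grip 59.0 t 8.65 q7 -1.15
[-0.022 -0.01  -0.021]
```

```bash
python3 -m jog '[[[0,0,0,0,0,0.008,0],[0,0,0,0,0,0.016,0],[0,0,0,0,0,0.024,0],[0,0,0,0,0,0.03,0],[0,0,0,0,0,0.036,0],[0,0,0,0,0,0.042,0],[0,0,0,0,0,0.042,0]]]'
python3 -c "
from h import *
print(env.get_obs()['moment'].round(3))"
python3 -m jog '[[[0,0,0,0,0,0.006,0],[0,0,0,0,0,0.012,0],[0,0,0,0,0,0.018,0],[0,0,0,0,0,0.024,0],[0,0,0,0,0,0.03,0],[0,0,0,0,0,0.03,0]]]'
python3 -c "
from h import *
plan(.536,-.0516,.128);print(env.get_obs()['moment'].round(3))"
```

```text
time: 9.35
tool_pos: [0.5369, -0.0513, 0.1544]
ee_rot: [3.011, 0.893, 0.0]
wrist_force: [-0.5, -0.9, 2.4]
grip_width: 0.017
grasp_force: 59.6
[-0.261  0.222  0.005]
time: 9.95
tool_pos: [0.5368, -0.0511, 0.1467]
ee_rot: [3.012, 0.893, 0.0]
wrist_force: [-0.4, -1.1, 2.8]
grip_width: 0.0172
grasp_force: 59.5
tcp [ 0.5368 -0.0511  0.1467] yaw -56.97 turn [ 0.0003 -0.      0.    ] shift [-0.0039 -0.0002  0.0747] F [-0.39 -1.09  2.77] w 0.0172 grip 59.5 t 9.95 q7 -1.16
[-0.201  0.21   0.062]
```

```bash
python3 -m jog '[[[0,0,0,0,0,0.008,0],[0,0,0,0,0,0.016,0],[0,0,0,0,0,0.024,0],[0,0,0,0,0,0.032,0],[0,0,0,0,0,0.04,0],[0,0,0,0,0,0.048,0],[0,0,0,0,0,0.056,0],[0,0,0,0,0,0.064,0],[0,0,0,0,0,0.064,0]]]'
python3 -c "
from h import *
plan(.536,-.0516,.128);print(env.get_obs()['moment'].round(3))
c=cam('side');P=pts(c);k=c['p'][150:250,230:330];save('s5.png',cv2.resize(k,None,fx=5,fy=5,interpolation=cv2.INTER_CUBIC))"
```

```text
time: 10.85
tool_pos: [0.5366, -0.051, 0.1303]
ee_rot: [-3.012, -0.893, 0.001]
wrist_force: [-0.3, -0.2, -1.0]
grip_width: 0.0172
grasp_force: 59.1
tcp [ 0.5366 -0.051   0.1303] yaw -56.97 turn [-0.0003  0.0004  0.    ] shift [-0.0032  0.0006  0.009 ] F [-0.31 -0.2  -0.97] w 0.0172 grip 59.1 t 10.85 q7 -1.17
[ 0.015  0.019 -0.026]
```

View pics/s5.png

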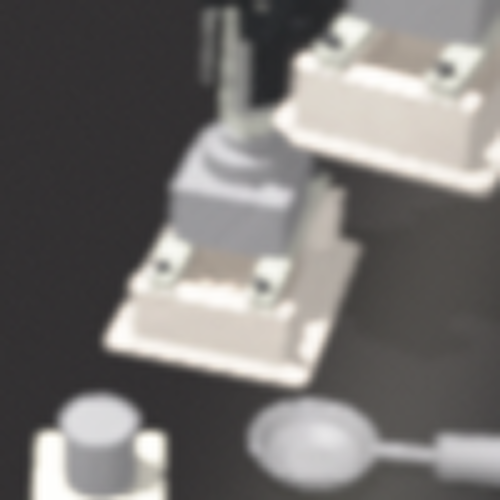

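The rod is in the bush with the collar just above it at (240,150), and the force has dropped, so the pellet has fallen free. Seating the last 2 mm gently.

```bash
python3 -m jog '[[[0,0,0,0,0,0.002,0],[0,0,0,0,0,0.004,0],[0,0,0,0,0,0.006,0],[0,0,0,0,0,0.006,0]]]'
python3 -m jog '[[[0,0,0,0,0,0.002,0],[0,0,0,0,0,0.003,0],[0,0,0,0,0,0.003,0]]]'
```

```text
time: 11.3
tool_pos: [0.5368, -0.051, 0.1291]
ee_rot: [3.012, 0.893, 0.0]
wrist_force: [0.4, 0.8, -1.8]
grip_width: 0.0174
grasp_force: 59.1
time: 11.6
tool_pos: [0.5369, -0.051, 0.129]
ee_rot: [3.012, 0.893, 0.0]
wrist_force: [-2.1, 0.4, 4.9]
grip_width: 0.0172
grasp_force: 60.0
```

```bash
python3 -m jog '[[[0,0,0,0,0,0,0.25],[0,0,0,0,0,0,0.3],[0,0,0,0,0,0,0.45],[0,0,0,0,0,0,0.5],[0,0,0,0,0,0,0.5]]]'
python3 -m jog '[[[0,0,0,0,0,-0.05,0.5],[0,0,0,0,0,-0.15,0.5],[0,0,0,0,0,-0.3,0.5],[0,0,0,0,0,-0.45,0.5],[0,0,0,0,0,-0.6,0.5],[0,0,0,0,0,-0.6,0.5]]]'
python3 - <<'E'
from h import *
c=cam("wrist");a=c["p"][100:300,150:400];P=pts(c)
print("handle top z",np.nanmedian(P[(np.hypot(P[...,0]-.534,P[...,1]+.053)<.008)&(P[...,2]>.12)],0))
b=cam("side");k=b["p"][120:260,210:350]
f=lambda i:cv2.resize(i,(400,int(400*i.shape[0]/i.shape[1])),interpolation=cv2.INTER_CUBIC)
i,j=f(a),f(k);H=max(i.shape[0],j.shape[0]);z=np.zeros((H,800,3),np.uint8);z[:i.shape[0],:400]=i;z[:j.shape[0],400:]=j;save("end.png",z)
Q=pts(b);n=(np.hypot(Q[...,0]-.5369,Q[...,1]+.049)<.02)&(Q[...,2]>.003)&(Q[...,2]<.04);print("below die",n.sum(),np.histogram(Q[n][:,2],6))
E
```

```text
time: 12.1
tool_pos: [0.5368, -0.051, 0.1282]
ee_rot: [-3.012, -0.893, 0.0]
wrist_force: [0.9, 0.3, 0.4]
grip_width: 0.0425
grasp_force: 0.0
time: 12.7
tool_pos: [0.5397, -0.0508, 0.2848]
ee_rot: [3.008, 0.892, 0.016]
wrist_force: [0.6, -0.2, 0.5]
grip_width: 0.0431
grasp_force: 0.0
handle top z [ 0.53418571 -0.05303784  0.14438841]
below die 84 (array([ 7,  2,  1, 15, 32, 27]), array([0.01042458, 0.01337511, 0.01632564, 0.01927617, 0.02222669,
       0.02517722, 0.02812775]))
```

View pics/end.png

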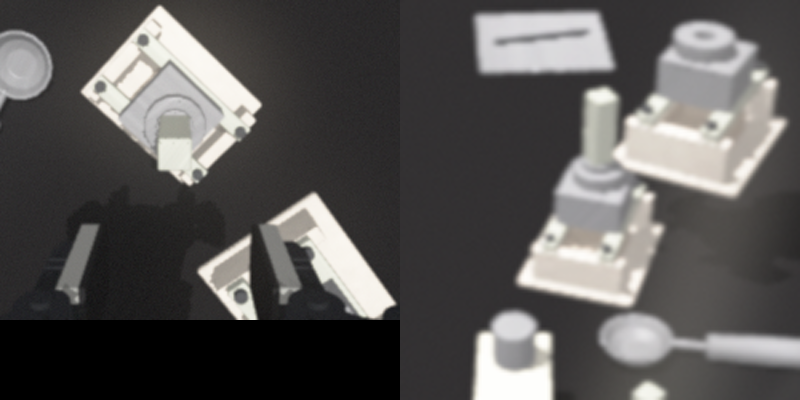

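The rod stands upright with its collar on the bush (handle top measured at 144 mm, as expected when home). The gripper is clear, and there are surfaces at about pellet-top height in the dish.

```bash
python3 -c "
from bench import env
print(env.hand_in())"
```

```text
the job is handed in; nothing more can be done
None
```

Job handed in after 12.7 s: the rod stands home with its collar on the guide bush and is released, and the force drop and depth readings show the pellet pressed out into the dish, though I never saw it there directly; wrist-force readings stayed under about 7 N and I touched nothing else.

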